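Tip a portion of frozen strips from the flap-front caddy into the fry basket

ROBOT

A 6-joint arm with a two-finger parallel gripper is mounted at the origin on the work surface. World frame = base frame: x ahead of the robot, y to its left, z up, the work surface at z = 0. Lengths are in mm, angles in rad, forces in N, time in s.
With the tool pointing down it reaches from about 350 to 975 mm from the base axis. Payload 7.1 kg.
Tool frame: the origin (TCP) lies at the centre of the arm's flange, where the gripper is bolted on; the fingertips stand 182 mm ahead of it and the grasp point (between the pads) lies 163 mm ahead of it; z points along the fingers, y is the line along which they close (so a half turn about z gives the same grasp; the last joint's range is limited). The gripper opens to 88 mm and grips with 3 to 60 N. Pads are 20 mm wide; open, the fingers measure 115 mm over their backs; the gripper's body (75 mm by 178 mm) begins 61 mm behind the grasp point.
Start: joints at [1.183, 0.423, 1.63, -0, 1.089, -0.019], TCP at [225.278, 582.972, 404.675] pointing down, gripper open.
Joint ranges: [-3, 3], [-0.9, 2.11], [0.09, 2.58], [-1.31, 4.45], [0.11, 2.69], [-2.54, 2.54]. Speed limits (rad/s): [2.39, 2.39, 3.01, 3.14, 3.14, 3.14].

INTERFACE

Orientations are given as a rotation vector (axis times angle).
In Python, from workcell import readout, get_image, ctrl gives the robot as it stands.
- The arm moves only by the tool step_arm, never from a script. Its argument "targets" is a list that holds one entry, the list of rows, each a list of 7 numbers: the shift along the world's x, y, z as a fraction of full scale, then the turn, a rotation vector about the world's x, y, z as a fraction of full scale, then the opening, from 0 (shut) to 1 (fully open). In form: [[[dx, dy, dz, wx, wy, wz, claw], ...]]. A call has exactly 5 rows; each row shifts and turns the commanded pose from where the row before left it; what a row does not reach is not made up. Full scale, the value 1, is 0.05 m for a shift and 4 degrees for a turn. A row lasts 1/8 s, in which the tool goes at most 62.5 mm and 10.7 degrees, less where a joint would pass 70% of its speed; a pose out of reach is approached as far as the arm can. A call with a number of a shift or a turn outside -1 to 1 is refused whole. A call with a gripper value outside its range is refused whole. The fingers move at their own pace and stop on an object; the grip force is fixed at half the most. Time passes only in rows, so rows that do not move let the fingers close, or fill a call up. It gives the time, the measured TCP pose, the force, the opening and the grip force at its end, in the units of the state.
- readout.get_obs(): the state, without advancing time (a new reading comes with each control period).
- get_image(name): name is "side" or "top"; returns a dict with "pixels" (480x640x3 uint8, red, green, blue), "intrinsics" (3x3 intrinsics, pixels), "extrinsics" (4x4, takes a point from world to camera coordinates). Camera axes: x right, y down, z forward; pixel columns grow to the right and rows downward; lengths in mm; the calibration is good to about 2 mm. A picture is of the moment at which its call begins. There is no depth.
- ctrl.close_job(): hands the job in; it is judged then, once.
The state is a dict: "t": time; "qpos": joint angles; "qvel": joint speeds; "joint_torque": joint torques, N m; "ee_pos": TCP position; "orientation": TCP orientation; "ft_force": force on the tool from outside, world axes, zero at the start; "moment": the same for the moment, N m; "width": finger opening in mm; "grasp_force": force on a finger pad.
Only numpy, scipy, OpenCV 4.12 (cv2) and the standard library are available. Lean on these libraries where they do the work, as an engineer would, in place of code of your own. Each camera call takes 0.05 s, during which the arm holds its last target. There are 200 camera calls.

TASK

Take the steel caddy of frozen chicken strips by its black grip, hold its mouth low over the fry basket and tip it just far enough - don't upend it - that its flap swings open and all four strips slide out into the basket. Then stand the empty caddy back flat on its tray. Don't shove or tip the basket, and leave the shaker, bottle and bowl alone.

Things in the scene. Friction and masses are not known exactly. Their poses are not given: they have to be found in the camera images.
- caddy: loose scuttle-shaped steel caddy on the tray, closed but for a sloping mouth at its -x end, covered by a hanging flap. Floor 170 mm long (x -90 to +80), roof 135 mm (x -55 to +80) at 85 mm height, 90 mm wide, sheet 3 mm; 0.46 kg empty, 0.64 kg with strips. Origin: on its underside, midway across, straight below the grip; +x points away from the mouth, z up.
- caddy_grip (a point): centre of the caddy's black grip bar, 118 mm above its underside: a flat-sided bar 20 mm thick (caddy's x), 80 mm long (y), 30 mm tall, on two posts that leave 18 mm of air between bar and roof. Pinched firmly on its two broad faces (fingers closing along the caddy's x, 40 N or more), the caddy turns with the gripper.
- caddy_mouth (a point): middle of the floor's front edge (the pouring lip), at x -90 mm on the underside of the caddy
- flap (a joint): the caddy's steel flap, 94 wide x 90 mm long, hinged on the roof's front edge (x -55, z 86 mm in the caddy); its foot leans 22 degrees outward. 0 = shut, grows in rad as the foot swings out (to 1.5). Swings freely: weight keeps it shut until the caddy is tipped mouth-down past 22 degrees, then it hangs plumb. At 40 to 45 degrees all strips slide out within 2 s; level again, it falls shut.
- tray: shallow steel counter tray on which the caddy stands, 260 x 160 mm, fixed; floor 3 mm above the counter, rolled rim 14 mm high, inside 254 x 154 mm. Origin: centre of its underside, on the counter; x along its length.
- basket: wire-mesh fry basket, open on top, 240 mm long (x) x 170 mm wide (y) x 105 mm high, loose, 0.9 kg, standing on the counter. Origin: centre of its underside. Its black handle sticks out from the middle of the +x end, 215 mm beyond the rim and rising from 105 to 153 mm above the counter. Inside it is 236 x 166 mm, floor 4 mm up. A small wire hook stands 25 mm off the -x end.
- strip1: a frozen breaded chicken strip, rigid, golden-brown, 100 x 34 x 20 mm, about 45 g, slippery on steel (friction about 0.3). Origin: centre of its underside, x along its length. At the start it lies inside the caddy, lengthways, bottom layer, +y side
- strip2: a frozen breaded chicken strip, rigid, golden-brown, 100 x 34 x 20 mm, about 45 g, slippery on steel (friction about 0.3). Origin: centre of its underside, x along its length. At the start it lies inside the caddy, lengthways, bottom layer, -y side
- strip3: a frozen breaded chicken strip, rigid, golden-brown, 100 x 34 x 20 mm, about 45 g, slippery on steel (friction about 0.3). Origin: centre of its underside, x along its length. At the start it lies inside the caddy, lengthways, top layer, +y side
- strip4: a frozen breaded chicken strip, rigid, golden-brown, 100 x 34 x 20 mm, about 45 g, slippery on steel (friction about 0.3). Origin: centre of its underside, x along its length. At the start it lies inside the caddy, lengthways, top layer, -y side
- dredger: bystander: steel salt shaker with a domed top, 70 mm across, 103 mm tall. Origin: centre of its underside
- bottle: bystander: clear squeeze bottle with a white nozzle, 62 mm across, 180 mm tall. Origin: centre of its underside
- bowl: bystander: steel bowl, 200 mm across the rim, 75 mm tall. Origin: centre of its underside
Mind the look-alikes: they are no part of the job. What is shaped like the caddy but orange is not meant.

How it is judged:
By the outcome, as a careful person would: the job done as asked, in the order asked, and still so for the second after the job is handed in, with the robot touching nothing.
It also fails if it takes over 51 s, if anything falls off the work surface, if the arm or the gripper's body presses on something with over 40 N, if the wrist force passes 120 N, or if a joint passes its speed limit or range.

## Working session

There is one attempt and no reset: what is moved stays moved. The work goes in short steps, Python scripts to look and compute and a tool call to move; the robot and the scene stay as the last step left them, time stands still between calls to the robot, and variables do not carry over. Pictures are saved under pics/ and viewed, at most 10 in all, crops included, and the job is handed in when it is done.

Besides the shell and the picture viewer there is one more tool, called after "Emit:" by a JSON object that holds its "fn" and its "kwargs". step_arm: Moves the arm, as the interface text tells. Shift numbers are shares of 0.05 m and turn numbers shares of 4 degrees, none past 1 either way. Its arguments: {"type":"object","properties":{"targets":{"type":"array"}},"required":["targets"]}

```bash
mkdir -p pics; ls
python3 - <<'E'
from workcell import readout,get_image
import cv2,numpy as np
for n in ("top","side"):
    d=get_image(n); cv2.imwrite(f"pics/{n}0.png",d["pixels"][...,::-1]); np.savez(f"{n}0.npz",**d)
    print(n,np.round(d["intrinsics"],1).tolist(),np.round(d["extrinsics"],3).tolist())
o=readout.get_obs(); print(o["ee_pos"],o["orientation"],o["width"],o["t"])
E
```

```text
pics
top [[505.6, 0.0, 324.4], [0.0, 505.6, 233.4], [0.0, 0.0, 1.0]] [[-0.057, -0.998, -0.003, 142.868], [-0.974, 0.057, -0.218, 556.606], [0.218, -0.009, -0.976, 1024.187], [0.0, 0.0, 0.0, 1.0]]
side [[547.3, 0.0, 311.1], [0.0, 547.3, 243.3], [0.0, 0.0, 1.0]] [[0.707, -0.707, -0.009, -299.33], [-0.519, -0.51, -0.686, 411.783], [0.481, 0.489, -0.728, 1100.668], [0.0, 0.0, 0.0, 1.0]]
[225.17733779 582.75682862 403.97465057] [-5.75978644e-01 -3.08804558e+00  2.14899577e-03] 87.62723102966815 0.1
```

View pics/top0.png

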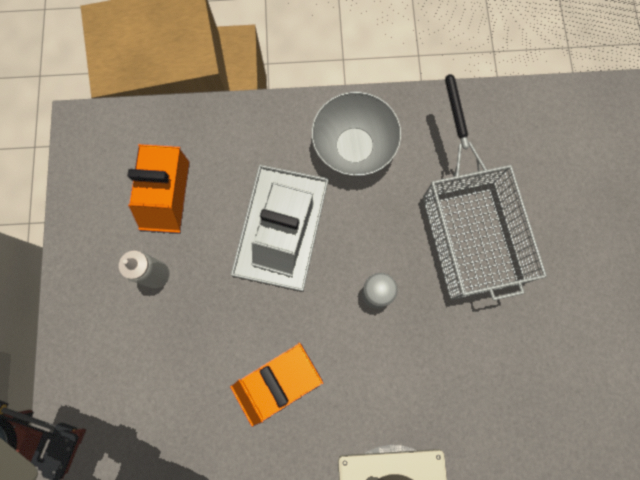

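View pics/side0.png

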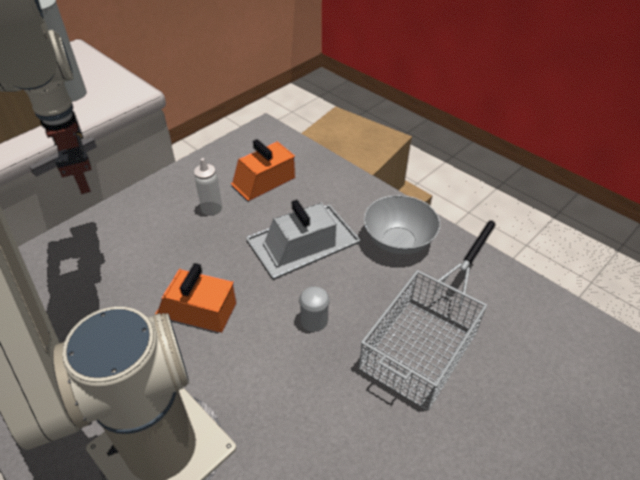

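The top view shows three caddy shapes: steel on the tray with its grip at (280,219), orange at (160,188), and orange at (277,383). I choose the steel one; its mouth faces the image bottom at (275,262), toward the robot. The basket is at about (485,235), with its handle pointing up and its hook down at (510,292).

```bash
cat > h.py <<'E'
import cv2,numpy as np
from workcell import readout,get_image
def ray(d,uv):
    K,E=d["intrinsics"],d["extrinsics"]; R,t=E[:3,:3],E[:3,3]
    return -R.T@t, R.T@np.linalg.inv(K)@np.array([uv[0],uv[1],1.])
def plane(d,uv,z):
    c,r=ray(d,uv); return (c+r*(z-c[2])/r[2])
def tri(d1,u1,d2,u2):
    c,r=ray(d1,u1);e,s=ray(d2,u2)
    k=np.linalg.lstsq(np.c_[r,-s],e-c,rcond=None)[0]; p,q=c+k[0]*r,e+k[1]*s
    return (p+q)/2,np.linalg.norm(p-q)
def proj(d,p):
    q=d["extrinsics"][:3]@np.r_[p,1]; u=d["intrinsics"]@q; return u[:2]/u[2]
def dark(d,roi,th=60):
    x0,y0,x1,y1=roi; m=(d["pixels"][y0:y1,x0:x1].max(2)<th).astype(np.uint8)
    n,l,s,c=cv2.connectedComponentsWithStats(m); k=1+s[1:,4].argmax()
    pts=np.argwhere(l==k)[:,::-1].astype(np.float32)+[x0,y0]
    return c[k]+[x0,y0],cv2.minAreaRect(pts.astype(np.float32)),s[k,4]
E
python3 - <<'E'
from h import *
T,S=np.load("top0.npz"),np.load("side0.npz")
a=dark(T,(250,195,310,240));b=dark(S,(285,195,315,235)); print(a,b)
print("bar tri",tri(T,a[0],S,b[0]), "plane 128",plane(T,a[0],128))
box=cv2.boxPoints(a[1]);print("bar corners z136\n",np.round([plane(T,p,136) for p in box],0))
print("tray",np.round([plane(T,p,14)[:2] for p in [(261,167),(327,180),(303,290),(233,276)]]))
print("roof",np.round([plane(T,p,88)[:2] for p in [(269,183),(311,192),(297,252),(255,243)]]))
print("basket",np.round([plane(T,p,105)[:2] for p in [(430,181),(511,167),(544,275),(455,297)]]))
print("basket side",np.round([plane(S,p,105)[:2] for p in [(417,275),(485,307),(433,384),(362,346)]]))
im=T["pixels"][...,::-1]
c=np.hstack([cv2.resize(im[160:300,220:340],None,fx=3.3,fy=3.3),cv2.resize(im[155:310,415:560],(400,462))])
cv2.imwrite("pics/crop1.png",c)
E
```

```text
(array([279.25      , 222.88194444]), ((278.71624755859375, 222.70269775390625), (37.154170989990234, 7.39795446395874), 9.462322235107422), np.int32(144)) (array([300.09090909, 213.55785124]), ((299.92303466796875, 213.38458251953125), (28.289709091186523, 9.429903030395508), 56.30992889404297), np.int32(242))
bar tri (array([580.80979079, 199.88783541, 121.06119008]), np.float64(6.817651736107413)) plane 128 [576.14506668 201.16526209 128.        ]
bar corners z136
 [[576. 240. 136.]
 [591. 237. 136.]
 [574. 164. 136.]
 [559. 167. 136.]]
tray [[740. 248.]
 [700.  97.]
 [450. 164.]
 [490. 317.]]
roof [[675. 223.]
 [650. 134.]
 [522. 170.]
 [546. 257.]]
basket [[ 654. -118.]
 [ 675. -292.]
 [ 442. -327.]
 [ 409. -143.]]
basket side [[ 641. -131.]
 [ 673. -293.]
 [ 440. -324.]
 [ 407. -167.]]
```

View pics/crop1.png

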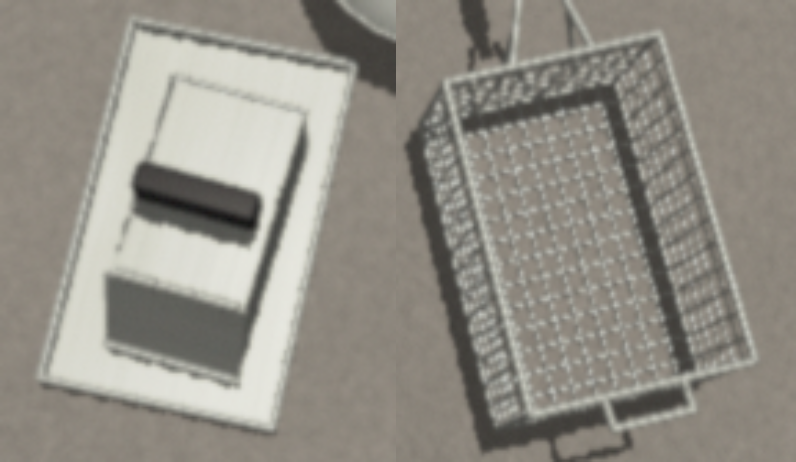

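The crop confirms the choice: steel caddy on the tray, black bar around (280,219), yaw about -15°, mouth facing the image bottom. The basket rim corners show clearly at (433,182), (511,167), (545,275) and (464,294).

Run:
```python
from h import *
T,S=np.load("top0.npz"),np.load("side0.npz")
for th in (75,90):
    a=dark(T,(250,200,308,236),th);b=dark(S,(285,195,315,235),th); print(th,a,b)
    p,e=tri(T,a[0],S,b[0]); print("bar tri",p,e, plane(T,a[0],126),plane(S,b[0],122))
B=np.array([plane(T,p,105)[:2] for p in [(433,182),(511,167),(545,275),(464,294)]]);print(B.round(),B.mean(0))
C=np.array([plane(S,p,105)[:2] for p in [(417,275),(485,307),(433,384),(362,346)]]);print(C.mean(0))
for q in(B,C):
    d=q[0]+q[1]-q[2]-q[3];print(np.degrees(np.arctan2(d[1],d[0])))
print("dredger",plane(T,(380,288),90)," bowl",plane(T,(356,133),75))
print(tri(T,(280,219),S,(300,213)))
```

```text
75 (array([276.98790323, 220.64919355]), ((279.3018798828125, 219.94342041015625), (38.46095275878906, 11.263565063476562), 15.945395469665527), np.int32(248)) (array([299.95620438, 213.97445255]), ((299.4615173339844, 214.19229125976562), (29.12175941467285, 11.648702621459961), 56.3099365234375), np.int32(274))
bar tri [587.2086631  205.72615837 111.72409245] 4.598804650328938 [581.57808821 205.73728422 126.        ] [582.0080491  196.84732094 122.        ]
90 (array([278.99451554, 221.07129799]), ((278.78509521484375, 221.27365112304688), (38.70130157470703, 14.880999565124512), 15.52410888671875), np.int32(547)) (array([299.4973262 , 215.75935829]), ((298.9999694824219, 215.4999542236328), (31.895259857177734, 14.97690486907959), 56.3099365234375), np.int32(374))
bar tri [585.09151171 202.79537847 109.45123155] 0.9678681634825411 [580.45860726 201.70257451 126.        ] [576.6396242  192.99547933 122.        ]
[[ 652. -124.]
 [ 675. -292.]
 [ 442. -329.]
 [ 414. -161.]] [ 545.73966766 -226.57300905]
[ 540.26185206 -228.76723903]
8.95940025783601
8.218163967778453
dredger [436.974003     4.09982042  90.        ]  bowl [784.81101778  27.59564319  75.        ]
(array([585.72028764, 200.08348787, 120.85336844]), np.float64(0.6604283549102213))
```

Emit:
{"fn": "step_arm", "kwargs": {"targets": [[[0.36, -0.36, 0, 0, 0, -1, 1], [0.36, -0.36, 0, 0, 0, -1, 1], [0.36, -0.36, 0, 0, 0, -1, 1], [0.36, -0.36, 0, 0, 0, -1, 1], [0.36, -0.36, 0, 0, 0, -1, 1]]]}}

```text
t: 0.72
ee_pos: [315.7, 492.2, 404.3]
orientation: [-1.107, -2.94, 0.001]
ft_force: [0.2, -0.1, 0.4]
width: 87.8
grasp_force: 0.0
```

Emit:
{"fn": "step_arm", "kwargs": {"targets": [[[0.36, -0.36, 0, 0, 0, -1, 1], [0.36, -0.36, 0, 0, 0, -1, 1], [0.36, -0.36, 0, 0, 0, -1, 1], [0.36, -0.36, 0, 0, 0, -1, 1], [0.36, -0.36, 0, 0, 0, -1, 1]]]}}

```text
t: 1.35
ee_pos: [405.7, 402.2, 404.4]
orientation: [-1.601, -2.703, 0.001]
ft_force: [-0.5, -1.2, -0.6]
width: 88.0
grasp_force: 0.0
```

Emit:
{"fn": "step_arm", "kwargs": {"targets": [[[0.36, -0.36, 0, 0, 0, -1, 1], [0.36, -0.36, 0, 0, 0, -1, 1], [0.36, -0.36, 0, 0, 0, -1, 1], [0.36, -0.36, 0, 0, 0, -1, 1], [0.36, -0.36, 0, 0, 0, -1, 1]]]}}

```text
t: 1.98
ee_pos: [495.7, 312.2, 404.3]
orientation: [-2.046, -2.384, 0.001]
ft_force: [-0.1, -0.3, 0.1]
width: 87.7
grasp_force: 0.0
```

Emit:
{"fn": "step_arm", "kwargs": {"targets": [[[0.36, -0.36, 0, 0, 0, -1, 1], [0.36, -0.36, 0, 0, 0, -1, 1], [0.36, -0.36, 0, 0, 0, -1, 1], [0.36, -0.36, 0, 0, 0, -1, 1], [0, 0, 0, 0, 0, -1, 1]]]}}

```text
t: 2.6
ee_pos: [568.2, 239.7, 404.2]
orientation: [2.431, 1.99, -0.001]
ft_force: [-0.5, 0.1, -0.4]
width: 87.6
grasp_force: 0.0
```

Emit:
{"fn": "step_arm", "kwargs": {"targets": [[[0.32, -0.4, -0.2, 0, 0, -0.9, 1], [0, -0.4, -0.4, 0, 0, 0, 1], [0, 0, -0.6, 0, 0, 0, 1], [0, 0, -0.4, 0, 0, 0, 1], [0, 0, 0, 0, 0, 0, 1]]]}}

```text
t: 3.22
ee_pos: [582.8, 201.0, 323.0]
orientation: [-2.487, -1.918, 0.005]
ft_force: [0.6, -0.9, 0.7]
width: 87.9
grasp_force: 0.0
```

Run:
```python
from h import *
o=readout.get_obs(); print(o["ee_pos"],o["qpos"])
t=get_image("top");s=get_image("side")
im=np.hstack([cv2.resize(t["pixels"][140:310,210:350],(390,474)),cv2.resize(s["pixels"][130:290,230:370],(400,457))[:457].copy() if 0 else cv2.resize(s["pixels"][130:290,230:370],(410,474))])
cv2.imwrite("pics/near.png",im[...,::-1])
```

```text
[582.75703958 200.99318874 322.96512525] [3.12813572e-01 5.10985445e-01 1.70337920e+00 3.37404358e-05
 9.30701036e-01 5.69615610e-01]
```

View pics/near.png

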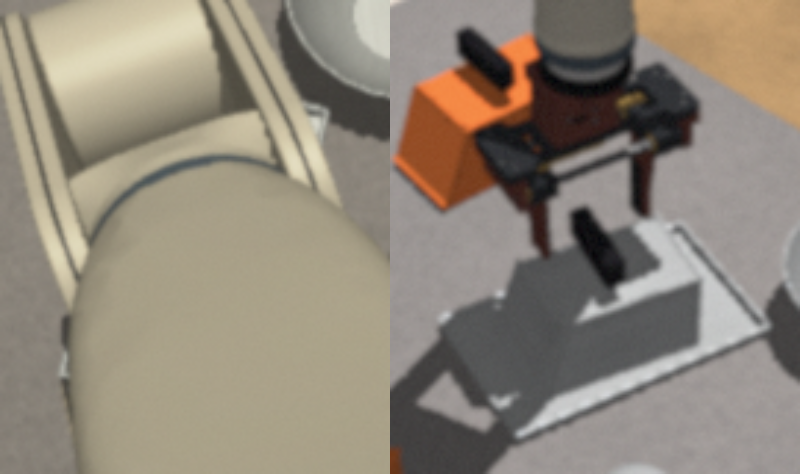

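The side view shows the fingers straddling the black bar lengthwise: bar at (600,245) in the crop, fingers at (540,230) and (645,190). Going down 39 mm and closing.

Emit:
{"fn": "step_arm", "kwargs": {"targets": [[[0, 0, -0.4, 0, 0, 0, 1], [0, 0, -0.38, 0, 0, 0, 1], [0, 0, 0, 0, 0, 0, 1], [0, 0, 0, 0, 0, 0, 0.6], [0, 0, 0, 0, 0, 0, 0.4]]]}}

```text
t: 3.95
ee_pos: [583.5, 201.1, 286.2]
orientation: [2.488, 1.918, 0.001]
ft_force: [-0.6, -0.3, 0.1]
width: 71.3
grasp_force: 0.0
```

Emit:
{"fn": "step_arm", "kwargs": {"targets": [[[0, 0, 0, 0, 0, 0, 0.3], [0, 0, 0, 0, 0, 0, 0.2], [0, 0, 0, 0, 0, 0, 0], [0, 0, 0, 0, 0, 0, 0], [0, 0, 0, 0, 0, 0, 0]]]}}

```text
t: 4.58
ee_pos: [583.6, 201.0, 285.8]
orientation: [2.487, 1.918, 0.002]
ft_force: [1.8, 0.2, -1.6]
width: 21.0
grasp_force: 1.1
```

Emit:
{"fn": "step_arm", "kwargs": {"targets": [[[0, 0, 0, 0, 0, 0, 0], [0, 0, 0, 0, 0, 0, 0], [0, 0, 0, 0, 0, 0, 0], [0, 0, 0.2, 0, 0, 0, 0], [0, 0, 0.4, 0, 0, 0, 0]]]}}

```text
t: 5.2
ee_pos: [582.2, 200.7, 315.0]
orientation: [-2.486, -1.918, 0.007]
ft_force: [0.0, -0.3, -6.7]
width: 19.9
grasp_force: 30.0
```

The 6.7 N load shows the caddy is held. Lift and carry it level to the basket, turning +23°.

Emit:
{"fn": "step_arm", "kwargs": {"targets": [[[0, 0, 0.4, 0, 0, 0, 0], [0, 0, 0.6, 0, 0, 0, 0], [0, 0, 0.7, 0, 0, 0, 0], [0, 0, 0.5, 0, 0, 0, 0], [0, -0.2, 0.3, 0, 0, 0, 0]]]}}

```text
t: 5.82
ee_pos: [583.1, 191.1, 443.4]
orientation: [2.486, 1.919, 0.004]
ft_force: [0.0, -0.1, -7.2]
width: 20.0
grasp_force: 30.0
```

Emit:
{"fn": "step_arm", "kwargs": {"targets": [[[0, -0.4, 0, 0, 0, 0.5, 0], [0, -0.6, 0, 0, 0, 0.5, 0], [0, -0.7, 0, 0, 0, 0.5, 0], [0, -0.7, 0, 0, 0, 0.5, 0], [0, -0.7, 0, 0, 0, 0.5, 0]]]}}

```text
t: 6.45
ee_pos: [582.6, 34.3, 440.8]
orientation: [-2.31, -2.129, 0.001]
ft_force: [-0.4, -0.1, -6.8]
width: 19.9
grasp_force: 30.0
```

Emit:
{"fn": "step_arm", "kwargs": {"targets": [[[-0.09, -0.7, 0, 0, 0, 0.5, 0], [-0.09, -0.7, 0, 0, 0, 0.5, 0], [-0.09, -0.7, 0, 0, 0, 0.5, 0], [-0.09, -0.7, 0, 0, 0, 0.5, 0], [-0.09, -0.7, 0, 0, 0, 0.5, 0]]]}}

```text
t: 7.08
ee_pos: [559.8, -140.6, 440.8]
orientation: [-2.116, -2.322, 0.001]
ft_force: [0.7, 0.3, -7.4]
width: 20.1
grasp_force: 30.0
```

Emit:
{"fn": "step_arm", "kwargs": {"targets": [[[0, -0.6, 0, 0, 0, 0.4, 0], [0, -0.5, 0, 0, 0, 0.4, 0], [0, -0.3, 0, 0, 0, 0, 0], [0, -0.2, 0, 0, 0, 0, 0], [0, -0.1, 0, 0, 0, 0, 0]]]}}

```text
t: 7.7
ee_pos: [560.7, -224.2, 440.6]
orientation: [-2.051, -2.379, -0.0]
ft_force: [0.3, 1.3, -7.0]
width: 19.8
grasp_force: 30.0
```

Run:
```python
from h import *
o=readout.get_obs(); print(o["ee_pos"],o["orientation"],o["qpos"].round(3),o["grasp_force"],o["width"])
```

```text
[ 560.66840766 -224.19883047  440.62357069] [-2.05147740e+00 -2.37874379e+00 -3.79506840e-05] [-0.4    0.354  1.646  0.     1.142 -0.548] 29.991495609283447 19.757074235347783
```

Emit:
{"fn": "step_arm", "kwargs": {"targets": [[[0, 0, 0, 0.1, -0.6, 0, 0], [0, 0, 0, 0.13, -0.89, 0, 0], [0, 0, 0, 0.13, -0.89, 0, 0], [0, 0, 0, 0.13, -0.89, 0, 0], [0, 0, 0, 0.1, -0.6, 0, 0]]]}}

```text
t: 8.32
ee_pos: [560.6, -223.3, 440.5]
orientation: [1.924, 2.234, 0.309]
ft_force: [-1.1, -0.1, -6.7]
width: 19.8
grasp_force: 30.0
```

Run:
```python
from h import *
from scipy.spatial.transform import Rotation as Ro
o=readout.get_obs(); print(o["ee_pos"],o["qpos"].round(3),o["grasp_force"],o["ft_force"])
R=Ro.from_rotvec(o["orientation"]).as_matrix();print(R.round(3))
t=get_image("top");s=get_image("side")
cv2.imwrite("pics/pre.png",np.hstack([cv2.resize(t["pixels"][60:380,340:600],(380,468)),cv2.resize(s["pixels"][130:430,270:530],(405,468))])[...,::-1])
```

```text
[ 560.56994002 -223.27413809  440.47630874] [-0.43   0.314  1.717  0.193  0.89  -0.684] 29.99171018600464 [-1.08095475 -0.10043653 -6.70526736]
[[-0.148  0.952  0.267]
 [ 0.989  0.142  0.042]
 [ 0.002  0.27  -0.963]]
```

View pics/pre.png

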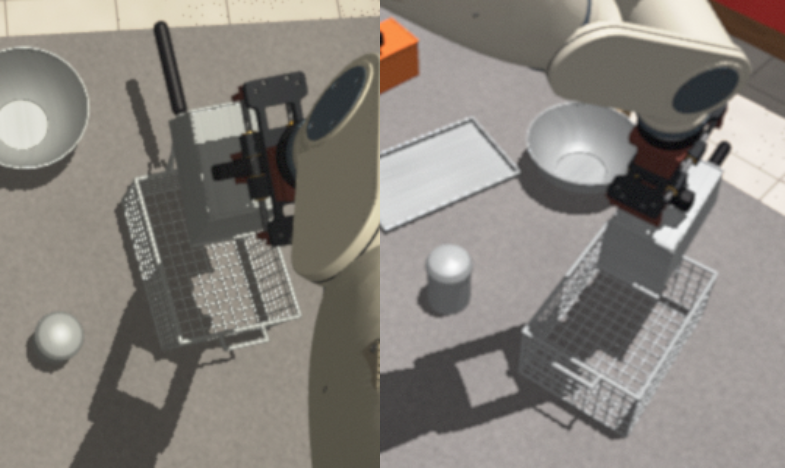

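Pre-tip view: the caddy is lined up over the basket's handle half with its mouth over the basket. At 15.6° the flap is still shut, and basket, bowl and shaker are untouched. Now lowering and tipping.

Emit:
{"fn": "step_arm", "kwargs": {"targets": [[[-0.2, -0.04, -0.23, 0.11, -0.71, 0, 0], [-0.2, -0.04, -0.23, 0.11, -0.71, 0, 0], [-0.2, -0.04, -0.23, 0.11, -0.71, 0, 0], [-0.2, -0.04, -0.23, 0.11, -0.71, 0, 0], [-0.2, -0.04, -0.23, 0.11, -0.71, 0, 0]]]}}

```text
t: 9.05
ee_pos: [510.5, -233.5, 382.8]
orientation: [1.792, 2.082, 0.561]
ft_force: [0.0, -0.2, -6.4]
width: 19.7
grasp_force: 30.0
```

Emit:
{"fn": "step_arm", "kwargs": {"targets": [[[-0.25, -0.04, -0.08, 0.1, -0.64, 0, 0], [-0.25, -0.04, -0.08, 0.1, -0.64, 0, 0], [-0.25, -0.04, -0.08, 0.1, -0.64, 0, 0], [-0.25, -0.04, -0.08, 0.1, -0.64, 0, 0], [-0.25, -0.04, -0.08, 0.1, -0.64, 0, 0]]]}}

```text
t: 9.68
ee_pos: [448.3, -243.8, 363.5]
orientation: [1.662, 1.931, 0.765]
ft_force: [0.1, 0.2, -6.0]
width: 20.0
grasp_force: 30.0
```

Emit:
{"fn": "step_arm", "kwargs": {"targets": [[[0, 0, 0, 0, 0, 0, 0], [0, 0, 0, 0, 0, 0, 0], [0, 0, 0, 0, 0, 0, 0], [0, 0, 0, 0, 0, 0, 0], [0, 0, 0, 0, 0, 0, 0]]]}}

```text
t: 10.3
ee_pos: [448.5, -243.9, 363.2]
orientation: [1.665, 1.931, 0.764]
ft_force: [-0.1, 0.5, -3.7]
width: 20.1
grasp_force: 30.0
```

Run:
```python
from h import *
from scipy.spatial.transform import Rotation as Ro
o=readout.get_obs(); print(o["ee_pos"],o["qpos"].round(3),o["grasp_force"],o["ft_force"])
R=Ro.from_rotvec(o["orientation"]).as_matrix();print(R.round(3))
```

```text
[ 448.4656658  -243.9430687   363.23611221] [-0.644  0.279  2.074  1.213  0.548 -1.796] 29.992129504680634 [-0.09509583  0.48869906 -3.67484458]
[[-0.149  0.724  0.674]
 [ 0.989  0.106  0.104]
 [ 0.004  0.682 -0.732]]
```

Emit:
{"fn": "step_arm", "kwargs": {"targets": [[[0, 0, 0, 0, 0, 0, 0], [0, 0, 0, 0, 0, 0, 0], [0, 0, 0, 0, 0, 0, 0], [0, 0, 0, 0, 0, 0, 0], [0, 0, 0, 0, 0, 0, 0]]]}}

```text
t: 10.92
ee_pos: [448.3, -244.0, 363.2]
orientation: [1.665, 1.931, 0.764]
ft_force: [0.2, 0.1, -5.0]
width: 19.9
grasp_force: 30.0
```

Emit:
{"fn": "step_arm", "kwargs": {"targets": [[[0, 0, 0, 0, 0, 0, 0], [0, 0, 0, 0, 0, 0, 0], [0, 0, 0, 0, 0, 0, 0], [0, 0, 0, 0, 0, 0, 0], [0, 0, 0, 0, 0, 0, 0]]]}}

```text
t: 11.55
ee_pos: [448.3, -244.0, 363.2]
orientation: [1.665, 1.931, 0.764]
ft_force: [0.3, -1.0, -5.0]
width: 19.6
grasp_force: 30.0
```

Emit:
{"fn": "step_arm", "kwargs": {"targets": [[[0, 0, 0, 0, 0, 0, 0], [0, 0, 0, 0, 0, 0, 0], [0, 0, 0, 0, 0, 0, 0], [0, 0, 0, 0, 0, 0, 0], [0, 0, 0, 0, 0, 0, 0]]]}}

```text
t: 12.18
ee_pos: [448.3, -244.0, 363.2]
orientation: [1.665, 1.931, 0.764]
ft_force: [0.4, 0.5, -4.7]
width: 19.9
grasp_force: 30.0
```

Run:
```python
from h import *
t=get_image("top");s=get_image("side")
cv2.imwrite("pics/pour.png",np.hstack([cv2.resize(t["pixels"][60:380,340:600],(380,468)),cv2.resize(s["pixels"][210:420,320:500],(405,468))])[...,::-1])
```

```text
(no output)
```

View pics/pour.png

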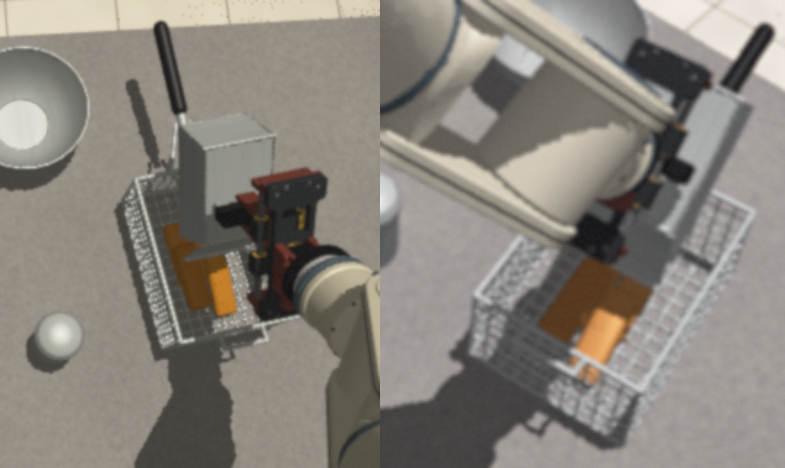

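The picture shows strips lying in the basket (left crop around (200,275), right crop around (590,315)) with the basket unmoved, and the load fell by about 1.9 N, which fits four strips. Raise, level out, and look into the basket during the return.

Emit:
{"fn": "step_arm", "kwargs": {"targets": [[[0, 0, 0.3, 0, 0, 0, 0], [0, 0, 0.6, 0, 0, 0, 0], [0, 0, 0.7, 0, 0, 0, 0], [0, 0, 0.5, 0, 0, 0, 0], [0, 0, 0.2, 0, 0, 0, 0]]]}}

```text
t: 12.9
ee_pos: [448.3, -244.0, 479.7]
orientation: [1.663, 1.93, 0.764]
ft_force: [-0.2, 0.3, -5.3]
width: 20.0
grasp_force: 30.0
```

Emit:
{"fn": "step_arm", "kwargs": {"targets": [[[0.2, 0, 0, -0.1, 0.7, 0, 0], [0.2, 0, 0, -0.11, 0.7, 0, 0], [0.2, 0, 0, -0.11, 0.7, 0, 0], [0.2, 0, 0, -0.11, 0.7, 0, 0], [0.2, 0, 0, -0.11, 0.7, 0, 0]]]}}

```text
t: 13.52
ee_pos: [498.3, -243.7, 476.9]
orientation: [1.808, 2.097, 0.539]
ft_force: [-0.5, -0.8, -5.5]
width: 20.1
grasp_force: 30.0
```

Emit:
{"fn": "step_arm", "kwargs": {"targets": [[[0.2, 0, 0, -0.11, 0.7, 0, 0], [0.2, 0.05, 0, -0.11, 0.7, 0, 0], [0.2, 0.1, 0, -0.11, 0.7, 0, 0], [0.2, 0.1, 0, -0.11, 0.7, 0, 0], [0.2, 0.15, 0, -0.11, 0.7, 0, 0]]]}}

```text
t: 14.15
ee_pos: [548.4, -223.7, 476.8]
orientation: [1.937, 2.246, 0.288]
ft_force: [0.2, 0.2, -5.6]
width: 19.6
grasp_force: 30.0
```

Emit:
{"fn": "step_arm", "kwargs": {"targets": [[[0.1, 0.2, 0, -0.11, 0.7, 0, 0], [0.1, 0.4, 0, -0.11, 0.7, 0, 0], [0.1, 0.5, 0, -0.11, 0.7, 0, 0], [0.1, 0.6, 0, -0.11, 0.7, 0, 0], [0.1, 0.7, 0, -0.11, 0.82, 0, 0]]]}}

```text
t: 14.78
ee_pos: [573.3, -103.1, 477.0]
orientation: [-2.05, -2.376, 0.002]
ft_force: [0.6, 0.7, -4.8]
width: 19.9
grasp_force: 30.0
```

Run:
```python
from h import *
from scipy.spatial.transform import Rotation as Ro
o=readout.get_obs(); print(o["ee_pos"],o["qpos"].round(3),o["grasp_force"],o["ft_force"])
R=Ro.from_rotvec(o["orientation"]).as_matrix();print(R.round(3))
```

```text
[ 573.26333341 -103.08288496  477.0292153 ] [-1.990e-01  2.860e-01  1.655e+00  1.000e-03  1.204e+00 -3.460e-01] 29.99080091714859 [ 0.55548036  0.73681584 -4.76960963]
[[-0.147  0.989 -0.003]
 [ 0.989  0.147  0.001]
 [ 0.002 -0.003 -1.   ]]
```

Emit:
{"fn": "step_arm", "kwargs": {"targets": [[[0.04, 0.7, 0, 0, 0, -0.6, 0], [0.04, 0.7, 0, 0, 0, -0.6, 0], [0.04, 0.7, 0, 0, 0, -0.6, 0], [0.04, 0.7, 0, 0, 0, -0.6, 0], [0.04, 0.7, 0, 0, 0, -0.6, 0]]]}}

```text
t: 15.4
ee_pos: [583.1, 72.3, 477.1]
orientation: [-2.288, -2.149, 0.001]
ft_force: [0.7, -0.6, -5.6]
width: 19.8
grasp_force: 30.0
```

Emit:
{"fn": "step_arm", "kwargs": {"targets": [[[0, 0.7, -0.2, 0, 0, -0.6, 0], [0, 0.6, -0.3, 0, 0, -0.6, 0], [0, 0.5, -0.4, 0, 0, -0.6, 0], [0, 0.4, -0.4, 0, 0, -0.6, 0], [0, 0.2, -0.4, 0, 0, -0.4, 0]]]}}

```text
t: 16.02
ee_pos: [582.9, 192.2, 391.4]
orientation: [-2.486, -1.917, 0.002]
ft_force: [-0.5, 1.0, -5.2]
width: 19.9
grasp_force: 30.0
```

Emit:
{"fn": "step_arm", "kwargs": {"targets": [[[0, 0.1, -0.4, 0, 0, 0, 0], [0, 0, -0.3, 0, 0, 0, 0], [0, 0, 0, 0, 0, 0, 0], [0, 0, 0, 0, 0, 0, 0], [0, 0, 0, 0, 0, 0, 0]]]}}

```text
t: 16.65
ee_pos: [583.7, 195.8, 359.2]
orientation: [2.488, 1.918, 0.003]
ft_force: [-1.0, -0.2, -4.7]
width: 19.7
grasp_force: 30.0
```

Run:
```python
from h import *
o=readout.get_obs(); print(o["ee_pos"],o["orientation"],o["grasp_force"],o["ft_force"])
t=get_image("top");s=get_image("side")
cv2.imwrite("pics/back.png",np.hstack([cv2.resize(t["pixels"][150:320,410:560],(395,468)),cv2.resize(s["pixels"][130:310,240:400],(405,468))])[...,::-1])
```

```text
[583.65816055 195.76980038 359.18146885] [2.48769039 1.91752313 0.00255173] 29.991752207279205 [-0.97453009 -0.15743981 -4.7364013 ]
```

View pics/back.png

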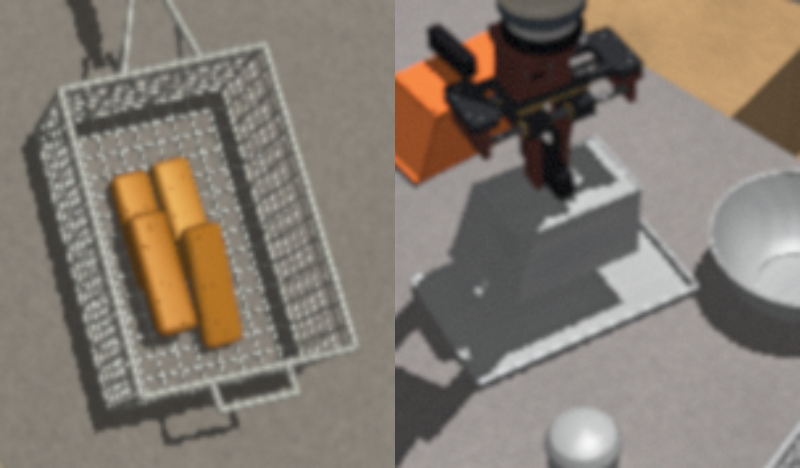

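The view shows four strips in the basket (two on two, around (175,250) in the left crop), the basket still in place and the caddy level above the tray. Lowering it.

Emit:
{"fn": "step_arm", "kwargs": {"targets": [[[0, 0.1, -0.3, 0, 0, 0, 0], [0, 0, -0.4, 0, 0, 0, 0], [0, 0, -0.35, 0, 0, 0, 0], [0, 0, -0.2, 0, 0, 0, 0], [0, 0, -0.1, 0, 0, 0, 0]]]}}

```text
t: 17.38
ee_pos: [583.2, 200.9, 289.5]
orientation: [-2.488, -1.918, 0.002]
ft_force: [0.3, -0.7, -5.0]
width: 20.1
grasp_force: 30.0
```

Emit:
{"fn": "step_arm", "kwargs": {"targets": [[[0, 0, -0.04, 0, 0, 0, 0], [0, 0, -0.04, 0, 0, 0, 0], [0, 0, 0, 0, 0, 0, 0], [0, 0, 0, 0, 0, 0, 0], [0, 0, 0, 0, 0, 0, 0]]]}}

```text
t: 18.0
ee_pos: [583.3, 201.0, 286.9]
orientation: [2.488, 1.918, 0.001]
ft_force: [-1.0, 0.1, -5.6]
width: 19.6
grasp_force: 30.0
```

Emit:
{"fn": "step_arm", "kwargs": {"targets": [[[0, 0, -0.02, 0, 0, 0, 0], [0, 0, -0.02, 0, 0, 0, 0], [0, 0, 0, 0, 0, 0, 0], [0, 0, 0, 0, 0, 0, 0], [0, 0, 0, 0, 0, 0, 0]]]}}

```text
t: 18.62
ee_pos: [583.3, 201.0, 285.8]
orientation: [2.488, 1.918, 0.001]
ft_force: [-3.2, -0.8, 5.8]
width: 19.8
grasp_force: 30.0
```

Contact with the tray. Release, then retreat straight up.

Emit:
{"fn": "step_arm", "kwargs": {"targets": [[[0, 0, 0, 0, 0, 0, 0.3], [0, 0, 0, 0, 0, 0, 0.4], [0, 0, 0, 0, 0, 0, 0.6], [0, 0, 0, 0, 0, 0, 0.8], [0, 0, 0, 0, 0, 0, 0.8]]]}}

```text
t: 19.25
ee_pos: [583.3, 201.0, 284.6]
orientation: [2.488, 1.918, -0.0]
ft_force: [-0.2, 0.5, -0.3]
width: 61.5
grasp_force: 0.0
```

Emit:
{"fn": "step_arm", "kwargs": {"targets": [[[0, 0, 0.2, 0, 0, 0, 0.8], [0, 0, 0.4, 0, 0, 0, 0.8], [0, 0, 0.6, 0, 0, 0, 0.8], [0, 0, 0.8, 0, 0, 0, 0.8], [0, 0, 0.8, 0, 0, 0, 0.8]]]}}

```text
t: 19.88
ee_pos: [583.1, 200.9, 427.6]
orientation: [2.487, 1.918, 0.002]
ft_force: [0.2, -0.4, 0.3]
width: 70.1
grasp_force: 0.0
```

Emit:
{"fn": "step_arm", "kwargs": {"targets": [[[-0.3, 0.5, 0.2, 0, 0, 0, 0.8], [-0.5, 0.8, 0, 0, 0, 0, 0.8], [-0.5, 0.8, 0, 0, 0, 0, 0.8], [-0.5, 0.8, 0, 0, 0, 0, 0.8], [-0.3, 0.4, 0, 0, 0, 0, 0.8]]]}}

```text
t: 20.5
ee_pos: [476.9, 367.7, 436.6]
orientation: [-2.486, -1.92, -0.003]
ft_force: [1.1, -0.1, -0.1]
width: 70.1
grasp_force: 0.0
```

Run:
```python
from h import *
o=readout.get_obs(); print(o["ee_pos"],o["ft_force"],o["width"],o["t"])
t=get_image("top");s=get_image("side")
cv2.imwrite("pics/end.png",np.hstack([cv2.resize(t["pixels"],(400,300)),cv2.resize(s["pixels"][100:400,150:550],(400,300))])[...,::-1])
```

```text
[476.93340054 367.67105521 436.56747199] [ 1.09977448 -0.05731193 -0.08726155] 70.06408317582934 20.5
```

View pics/end.png

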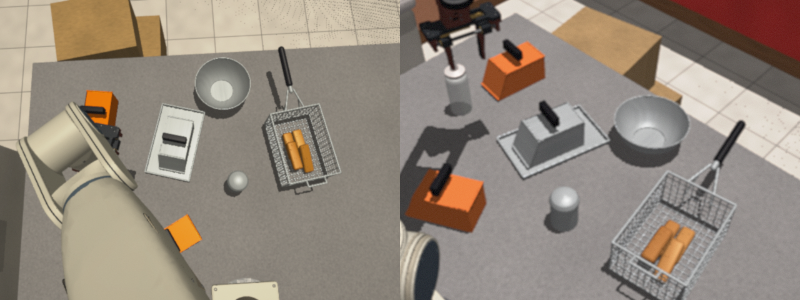

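The final view shows the caddy flat on its tray at (173,145) with its flap shut, four strips in the basket at (298,150), and the bystanders unmoved.

```bash
python3 -c "
from workcell import ctrl; print(ctrl.close_job())"
```

```text
the job is handed in; nothing more can be done
None
```

All four strips are in the fry basket, the empty caddy stands flat on its tray, the basket and bystanders look unmoved in the last pictures, and I handed the job in just after 20.5 s (no verdict shown).

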